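# Lock the polishing turntable and clamp the lid blank

### The job

Get the polishing turntable ready: its lid blank is not clamped yet. First tip the thrown-back drop latch over onto the slotted rim, so that it drops into a slot and stops the free-spinning head; then turn the clamping lever on top clockwise (seen from above) as far as it goes, fully home. Leave the latch down in its slot, and leave the bottle, cup, tape roll, whetstone and charcoal sticks where they are.

Things in the scene. Friction and masses are not known exactly. Their poses are not given: they have to be found in the camera images.
- turntable: Polishing turntable bolted to the table. Green cast base, foot 190 mm across; origin at the centre of the underside, on the spinning axis, z up. A green forked bracket at its rim, on the base's -y side, carries the drop latch: it reaches out to 140 mm from the axis and up to 81 mm high. Highest part: the lever, about 117 mm.
- axis (a point): Point on the spinning axis, 100 mm above the table. On the base runs the free-spinning dark steel head: plate 176 mm across, z 44 to 56 mm, with eight open slots in its rim, 20 mm wide, 17 mm deep, every 45 degrees. On it a turned wooden lid blank (112 mm across, up to z 71 mm) under a steel washer and the black lever nut (hub 31 mm across, up to z 101 mm; spindle end to 106 mm).
- pivot (a point): Centre of the drop latch's level pivot pin: 112 mm out from the axis on the base's -y side, 66 mm above the table. The pin runs along the base's x axis.
- latch_tip (a point): Upper face of the bright steel latch arm 43 mm from the pivot, near its end (arm 12 mm wide, 9 mm thick). Thrown back it leans outward, tip 140 mm out from the axis, 98 mm high. Push it toward the axis, past upright (it tips over at about 1.8 rad), and it falls onto the rim by its weight; its nose, 11 mm wide, 20 mm long, 83 mm from the axis, drops into a slot.
- lever_tip (a point): On the grip of the black lever, 72 mm from the axis, about 109 mm above the table. The bar, 13 to 16 mm thick, runs straight out from the hub to 87 mm; from 40 mm outward it is at least 25 mm clear of the blank below. Push it sideways, clockwise seen from above, or pinch it. About 0.5 N m turns the nut: 8 N at 60 mm.
- head (a joint): Angle of the head on the base, rad, growing clockwise seen from above; at 0 and every multiple of 0.785 (45 degrees) a slot is under the latch. It has almost no friction: unless the latch is in a slot, the head simply turns with the lever.
- latch (a joint): Angle of the drop latch, rad: 0 seated with its nose in a slot; about 0.4 with the nose on top of the rim between two slots (turning the head slowly lets it drop into the next slot); 1.57 upright; 2.2 thrown back on its rest pin.
- lever_nut (a joint): Turn of the clamping-lever nut relative to the head, rad: near 0 loose, growing as it is turned clockwise (seen from above), 1.75 fully home at a hard stop. It stays where it is left and runs down 1.4 mm on its thread.
- oil_bottle: Loose bystander: white dropper bottle with a blue cap, 44 mm across, 122 mm high; origin under its centre.
- cup: Loose bystander: black cup, 72 mm across, 60 mm high; origin under its centre.
- tape_roll: Loose bystander: roll of masking tape lying flat, 93 mm across, 24 mm high; origin under its centre.
- whetstone: Loose bystander: whetstone 42 x 120 x 24 mm; origin under its centre.
- charcoal_0: Loose bystander: stick of polishing charcoal 19 x 55 x 16 mm, lying beside the turntable's foot; origin under its centre.
- charcoal_1: Loose bystander: shorter stick of polishing charcoal 21 x 42 x 16 mm, lying beside the turntable's foot; origin under its centre.

How it is judged:
By the outcome, as a careful person would: the job done as asked, in the order asked, and still so for the second after the job is handed in, with the robot touching nothing.
It also fails if it takes over 45 s, if anything falls off the work surface, if the arm or the gripper's body presses on something with over 40 N, if the wrist force passes 120 N, or if a joint passes its speed limit or range.

### The arm

A 6-joint arm with a two-finger parallel gripper is mounted at the origin on a cart in front of the work surface, level with it; the furniture and walls round the work are solid. World frame = base frame: x ahead of the robot, y to its left, z up, the work surface at z = 0. Lengths are in m, angles in rad, forces in N, time in s.
With the tool pointing down it reaches from about 0.275 to 0.75 m from the base axis. Payload 10.2 kg.
Tool frame: the origin (TCP) lies at the centre of the arm's flange, where the gripper is bolted on; the fingertips stand env.tip_extent ahead of it and the grasp point (between the pads) lies 155 mm ahead of it (env.tip_extent is the distance from the TCP to the fingertips, in m); z points along the fingers, y is the line along which they close (so a half turn about z gives the same grasp; the last joint's range is limited). The gripper opens to 85 mm and grips with 20 to 120 N. Pads are 22 mm wide; open, the fingers measure 114 mm over their backs; the gripper's body (76 mm by 85 mm) begins 54 mm behind the grasp point. The pads swing forward as they close: fully open they stand 13 mm farther back than shut.
Start: joints at [-1.515, 0.313, 1.498, -0, 1.331, -0.223], TCP at [0.144, -0.505, 0.405] pointing down, gripper open.
Joint ranges: [-2.94, 2.94], [-0.97, 2.17], [0.19, 2.56], [-1.23, 4.37], [0.02, 3.11], [-2.88, 2.88]. Speed limits (rad/s): [2.39, 2.39, 3.01, 3.14, 3.14, 3.14].

### API

Orientations are given as a unit quaternion [x, y, z, w].
In Python, from bench import env, vision, job, finder, monitor gives the robot as it stands. Calls block until the motion is done:
- env.reach(position, orientation): joint-space move of the TCP to a pose.
- env.movel(position, velocity=0.15, frame=None, guard=None): straight line of the TCP; frame=None keeps the orientation; velocity is the mean speed in m/s. With guard (N) it stops when the force on the tool has changed by that much, and returns True; else False.
- env.set_joints(angles): joint-space move.
- env.release() and env.close_gripper(effort=None): open the fingers fully, or close them until they stop; effort is the grip in N (None keeps the last).
- env.hold(seconds).
- env.ik(position, orientation): joint angles nearest the present ones, or None.
- vision.grab_frame(name): name is "side" or "top" or "wrist"; returns a dict with "frame" (384x512x3 uint8, red, green, blue), "range_z" (384x512 float32, m along the optical axis (not along the pixel's ray), 0 where there is no reading), "mtx" (3x3 intrinsics, pixels), "view" (4x4, takes a point from world to camera coordinates). Camera axes: x right, y down, z forward; pixel columns grow to the right and rows downward; lengths in m; the calibration is good to about 2 mm. The wrist camera is an equidistant fisheye: a pixel r from the principal point sees the ray r / f radians off the axis. A picture is of the moment at which its call begins.
A pose or a line that the arm cannot do raises env.MotionError and nothing moves.
- job.hand_in(): hands the job in; it is judged then, once.
Trained networks look in the newest picture that a camera, given by its name, has taken for a name from the list of things; names that differ only in an ending like _2 or _b are one class to them, and where a whole thing is asked for, a point or a joint stands for the part that bears it (a point fixed in the world has none). Each returns a list of dicts, best first, with "p" (0 to 1); they miss things now and then, are a little off and sometimes report something else, mostly with a low value. They report only what shows in the picture. A call takes as long as a camera call.
- finder.masks_of(camera, query): "pixels" (384x512 bool, what is visible of it) and "location" ([row, column] in pixels, amid what is visible of it).
- finder.mark_of(camera, query): "location" ([row, column] in pixels: a listed point, or the origin of a listed thing).
Readings, each from a call of its own:
- monitor.get_clock(): time.
- monitor.get_joints(): joint angles.
- monitor.get_qvel(): joint speeds.
- monitor.get_joint_efforts(): joint torques, N m.
- monitor.get_position(): TCP position.
- monitor.get_ee_rot(): TCP orientation.
- monitor.get_contact_force(): force on the tool from outside, world axes, zero at the start.
- monitor.get_ft_torque(): the same for the moment, N m.
- monitor.get_finger_gap(): opening from 0.0 (shut) to 1.0 (fully open).
- monitor.get_gripper_force(): force on a finger pad.
Only numpy, scipy, OpenCV 4.12 (cv2) and the standard library are available. Lean on these libraries where they do the work, as an engineer would, in place of code of your own. Each camera call takes 0.05 s, during which the arm holds its last target. There are 200 camera calls.

## Working session

There is one attempt and no reset: what is moved stays moved. The work goes in short steps, each a Python script; the robot and the scene stay as the last script left them, time stands still between calls to the robot, and variables do not carry over. Pictures are saved under pics/ and viewed, at most 10 in all, crops included, and the job is handed in when it is done.

```bash
ls; mkdir -p pics; cat > h.py <<'E'
import numpy as np, cv2
from bench import env, vision, job, finder, monitor
def ray(f,rc):
    K=f["mtx"];V=f["view"];r,c=rc
    d=np.array([(c-K[0,2])/K[0,0],(r-K[1,2])/K[1,1],1.])
    R=V[:3,:3];return -R.T@V[:3,3], R.T@d
def depthpt(f,rc):
    o,d=ray(f,rc);r,c=int(round(rc[0])),int(round(rc[1]))
    z=f["range_z"][max(r-1,0):r+2,max(c-1,0):c+2];z=z[z>0]
    return o+d*np.median(z) if len(z) else None
def tri(f1,a,f2,b):
    o1,d1=ray(f1,a);o2,d2=ray(f2,b);d1/=np.linalg.norm(d1);d2/=np.linalg.norm(d2)
    s=np.linalg.lstsq(np.c_[d1,-d2],o2-o1,rcond=None)[0]
    p,q=o1+s[0]*d1,o2+s[1]*d2;return (p+q)/2,np.linalg.norm(p-q)
def save(f,n): cv2.imwrite("pics/"+n,cv2.cvtColor(f["frame"],cv2.COLOR_RGB2BGR))
E
python3 - <<'E'
from h import *
np.set_printoptions(precision=3,suppress=True)
F={c:vision.grab_frame(c) for c in("side","top")}
cv2.imwrite("pics/a.png",cv2.resize(cv2.cvtColor(np.vstack([F["top"]["frame"],F["side"]["frame"]]),cv2.COLOR_RGB2BGR),(400,600))) 
save(F["top"],"top0.png");save(F["side"],"side0.png")
for q in["turntable","axis","pivot","latch_tip","lever_tip","oil_bottle","cup","tape_roll","whetstone","charcoal_0"]:
    L={}
    for c in F:
        m=finder.mark_of(c,q)
        L[c]=m
        for k in m[:2]: print(q,c,round(k["p"],2),np.round(k["location"]),depthpt(F[c],k["location"]))
    if L["side"] and L["top"]: print("   tri",*tri(F["side"],L["side"][0]["location"],F["top"],L["top"][0]["location"]))
print(env.tip_extent,monitor.get_clock(),monitor.get_ee_rot())
for c in F: print(c, ray(F[c],(192,256)))
E
```

```text
bench.py
pics
turntable side 0.87 [274. 252.] [ 0.531 -0.007  0.056]
turntable side 0.67 [290. 148.] [0.744 0.006 0.   ]
turntable top 0.98 [216. 182.] [ 0.525 -0.068  0.078]
   tri [ 0.536 -0.058  0.012] 0.0025457879195679616
axis side 0.96 [238. 252.] [ 0.536 -0.06   0.104]
axis top 0.61 [209. 180.] [ 0.538 -0.067  0.105]
   tri [ 0.538 -0.066  0.099] 0.0014277864463573553
pivot side 0.76 [220. 257.] [ 0.541 -0.172  0.071]
pivot side 0.31 [184. 296.] [ 0.465 -0.427  0.023]
pivot top 0.63 [211. 230.] [ 0.539 -0.179  0.078]
   tri [ 0.541 -0.179  0.066] 0.0015370588566810742
latch_tip side 0.5 [207. 252.] [ 0.574 -0.333 -0.001]
latch_tip top 0.49 [205. 243.] [ 0.566 -0.209  0.   ]
   tri [ 0.555 -0.211  0.079] 0.004887829770116065
lever_tip side 0.77 [240. 284.] [ 0.47  -0.047  0.116]
lever_tip top 0.73 [238. 170.] [ 0.47  -0.047  0.117]
   tri [ 0.47  -0.047  0.116] 0.00010299876024587506
oil_bottle top 0.83 [136. 221.] [ 0.729 -0.155  0.059]
cup side 0.6 [210. 343.] [ 0.34  -0.315  0.021]
tape_roll side 0.66 [289. 147.] [ 0.748  0.003 -0.002]
tape_roll top 0.97 [139. 160.] [0.74  0.006 0.001]
   tri [0.743 0.006 0.   ] 0.006936475469886312
whetstone side 0.66 [179. 297.] [ 0.462 -0.453  0.023]
whetstone top 0.91 [245. 355.] [ 0.462 -0.483  0.024]
   tri [ 0.464 -0.488  0.003] 0.0007325134305973572
charcoal_0 side 0.59 [279. 316.] [ 0.401 -0.064  0.007]
charcoal_0 side 0.56 [206. 258.] [ 0.542 -0.196  0.094]
charcoal_0 top 0.59 [274. 193.] [ 0.394 -0.088  0.008]
charcoal_0 top 0.45 [163. 176.] [ 0.673 -0.038  0.016]
   tri [ 0.397 -0.085 -0.011] 0.005401648280610924
0.1734 1.1 [ 0.99   0.139 -0.    -0.   ]
side (array([0.431, 0.708, 0.687]), array([ 0.108, -0.847, -0.521]))
top (array([ 0.355, -0.237,  1.192]), array([ 0.201, -0.004, -0.98 ]))
```

```bash
python3 - <<'E'
import cv2
a=cv2.imread("pics/top0.png")[90:310,100:400];cv2.imwrite("pics/topc.png",cv2.resize(a,None,fx=2.6,fy=2.6,interpolation=2))
a=cv2.imread("pics/side0.png")[150:340,100:390];cv2.imwrite("pics/sidec.png",cv2.resize(a,None,fx=2.7,fy=2.7,interpolation=2))
E
```

```text
(no output)
```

View pics/topc.png

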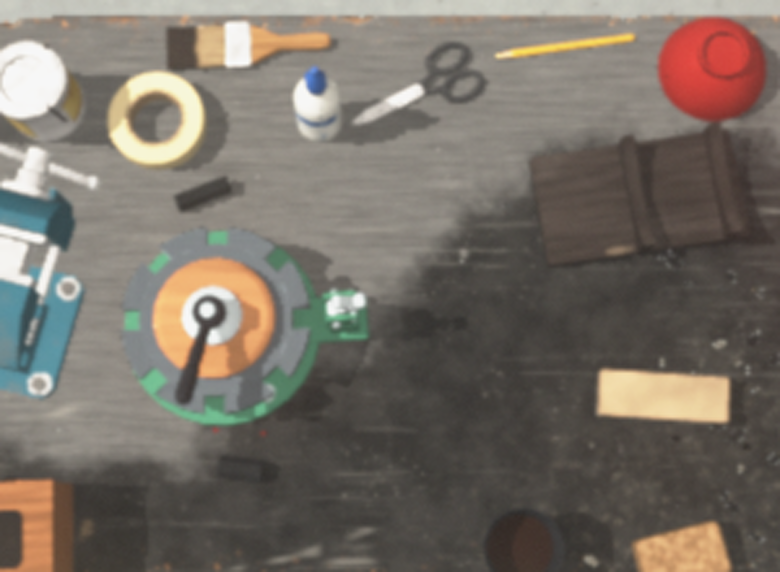

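View pics/sidec.png

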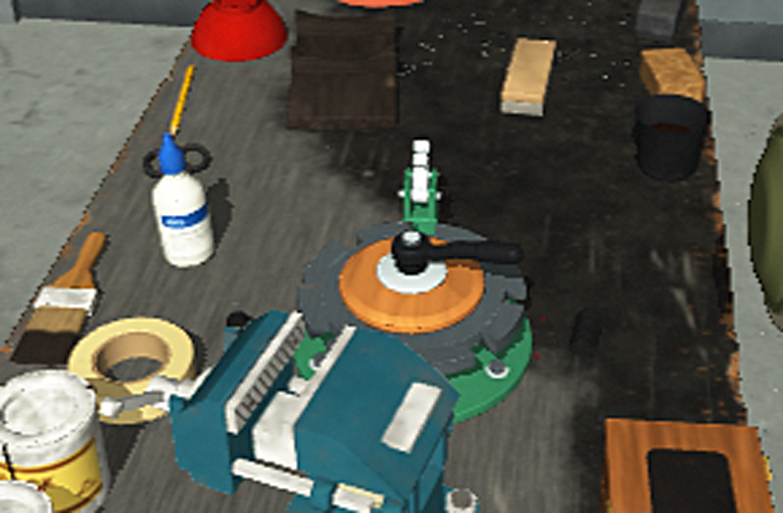

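The pictures agree with the networks. The turntable is at crop (215,320), and the latch, at (345,300) in the top crop, is thrown back on the -y side. The lever points towards the robot, and the vise stands on the +y side. I'll check the latch tip and the obstacle heights next.

```bash
cat >> h.py <<'E'
np.set_printoptions(precision=3,suppress=True)
def quat(th): return np.array([np.cos(th/2),np.sin(th/2),0,0])   # tool down, tool x at yaw th
E
python3 - <<'E'
from h import *
F={c:vision.grab_frame(c) for c in("side","top")}
for c,f in F.items():
    r,cc=np.mgrid[0:384,0:512];K=f["mtx"];z=f["range_z"]
    P=np.stack([(cc-K[0,2])/K[0,0]*z,(r-K[1,2])/K[1,1]*z,z],-1)-f["view"][:3,3]
    P=P@f["view"][:3,:3]; P=P[z>0]
    m=(abs(P[:,0]-.54)<.03)&(P[:,1]>-.24)&(P[:,1]<-.165)&(P[:,2]>.083)
    print(c,"latch",m.sum(),P[m].min(0) if m.any() else "",P[m].max(0) if m.any() else "", P[m].mean(0))
    m=(P[:,0]>.4)&(P[:,0]<.7)&(P[:,1]>.03)&(P[:,1]<.3)&(P[:,2]>.03)
    for y in np.arange(.03,.2,.02):
        k=m&(P[:,1]>=y)&(P[:,1]<y+.02); print(c,round(y,2),k.sum(), P[k,2].max() if k.any() else "")
    # lever bar points
    d=P[:,:2]-[.538,-.066];rr=np.hypot(*d.T); m=(rr>.03)&(rr<.095)&(P[:,2]>.1)&(P[:,2]<.125)
    print("lever",m.sum(),np.degrees(np.median(np.arctan2(d[m,1],d[m,0]))),P[m].min(0),P[m].max(0))
    m=(rr<.058)&(P[:,2]>.066)&(P[:,2]<.075); print("blank centre",cv2.minEnclosingCircle(P[m,:2].astype(np.float32)))
print(tri(F["side"],(204,255),F["top"],(205,233)))
for p,th in [((.541,-.26,.27),np.pi/2),((.45,-.1,.27),np.pi/2),((.55,.02,.27),.0)]:
    for t in (th,th+np.pi,th-np.pi):
        print(p,round(t,2),env.ik(np.array(p),quat(t)))
E
```

```text
side latch 63 [ 0.539 -0.2    0.084] [ 0.553 -0.171  0.105] [ 0.545 -0.186  0.097]
side 0.03 0 
side 0.05 3 0.1309325344006695
side 0.07 278 0.14289131149898787
side 0.09 710 0.14266285329779752
side 0.11 917 0.1428133742527206
side 0.13 1220 0.1436012309577815
side 0.15 1961 0.1427562711393771
side 0.17 1280 0.14234926385790922
side 0.19 80 0.12057433129480152
lever 199 160.28796404170478 [ 0.453 -0.059  0.1  ] [ 0.511 -0.036  0.118]
blank centre ((0.5369969010353088, -0.06092272698879242), 0.053807903081178665)
top latch 70 [ 0.537 -0.205  0.083] [ 0.553 -0.174  0.108] [ 0.546 -0.19   0.1  ]
top 0.03 1 0.05316610054817879
top 0.05 132 0.1372896180661685
top 0.07 503 0.14561929153654002
top 0.09 792 0.14544653077423658
top 0.11 678 0.14650365974956117
top 0.13 609 0.1471593101462507
top 0.15 470 0.14582380039275744
top 0.17 186 0.14357888589593643
top 0.19 2 0.11142504177062208
lever 154 166.44249575445977 [ 0.455 -0.063  0.104] [ 0.51 -0.04  0.12]
blank centre ((0.5385506749153137, -0.06483560800552368), 0.05555884540081024)
(array([ 0.547, -0.189,  0.103]), np.float64(0.0005717470560777162))
(0.541, -0.26, 0.27) 1.57 [-0.643  0.604  1.424 -0.     1.113 -0.643]
(0.541, -0.26, 0.27) 4.71 [-0.643  0.604  1.424 -0.     1.113  2.499]
(0.541, -0.26, 0.27) -1.57 [-0.643  0.604  1.424 -0.     1.113  2.499]
(0.45, -0.1, 0.27) 1.57 [-0.474  0.339  1.854 -0.     0.949 -0.474]
(0.45, -0.1, 0.27) 4.71 [-0.474  0.339  1.854 -0.     0.949  2.668]
(0.45, -0.1, 0.27) -1.57 [-0.474  0.339  1.854 -0.     0.949  2.668]
(0.55, 0.02, 0.27) 0.0 [-0.177  0.508  1.588 -0.     1.046  1.394]
(0.55, 0.02, 0.27) 3.14 [-0.177  0.508  1.588 -0.     1.046 -1.747]
(0.55, 0.02, 0.27) -3.14 [-0.177  0.508  1.588 -0.     1.046 -1.747]
```

```bash
python3 - <<'E'
from h import *
env.close_gripper(20)
q=quat(np.pi/2); A=np.array
env.reach(A([.549,-.255,.34]),q)
print(env.movel(A([.549,-.25,.2625]),.12,guard=10))
print(env.movel(A([.546,-.184,.2625]),.06,guard=12),monitor.get_position(),monitor.get_contact_force())
env.movel(A([.549,-.23,.2625]),.12); env.movel(A([.549,-.25,.34]),.2)
F={c:vision.grab_frame(c) for c in("side","top")}
a=cv2.resize(F["side"]["frame"][190:310,190:340],(750,600),interpolation=2)
cv2.imwrite("pics/s1.png",a[:,:,::-1])
print(monitor.get_clock())
E
```

```text
False
False [ 0.546 -0.184  0.262] [ 0.547 -0.251 -0.016]
6.95
```

View pics/s1.png

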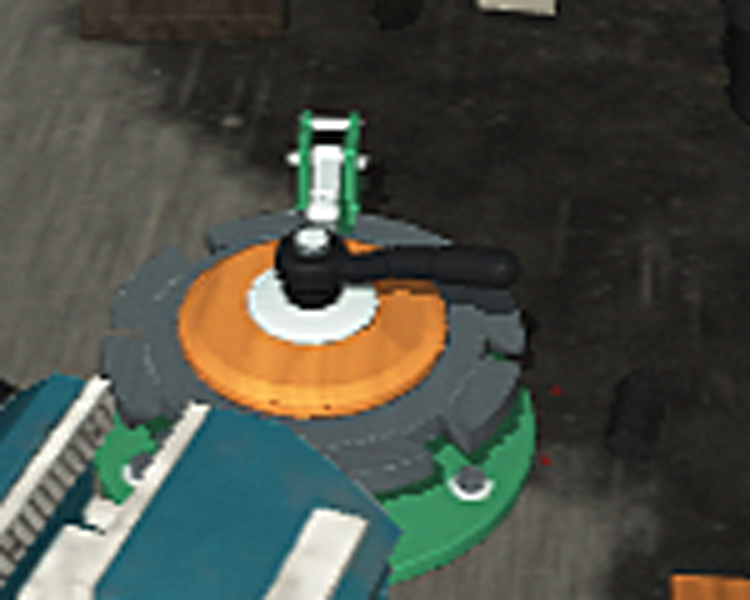

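The latch has fallen over toward the axis, with its arm at (325,180) in the crop. Next I'll measure whether it is seated.

```bash
cat >> h.py <<'E'
def cloud(f):
    r,cc=np.mgrid[0:384,0:512];K=f["mtx"];z=f["range_z"]
    P=np.stack([(cc-K[0,2])/K[0,0]*z,(r-K[1,2])/K[1,1]*z,z],-1)-f["view"][:3,3]
    return (P@f["view"][:3,:3])[z>0]
def latch_profile():
    for c in("top","side"):
        P=cloud(vision.grab_frame(c)); m=(abs(P[:,0]-.5445)<.005)
        for y in np.arange(-.185,-.115,.01):
            k=m&(P[:,1]>=y)&(P[:,1]<y+.01); print(c,round(y,3),k.sum(),np.median(P[k,2]) if k.any() else "")
def lever_angle(c="top"):
    P=cloud(vision.grab_frame(c)); d=P[:,:2]-[.538,-.065];rr=np.hypot(*d.T)
    m=(rr>.04)&(rr<.09)&(P[:,2]>.1)&(P[:,2]<.122)
    return np.degrees(np.arctan2(*np.median(d[m],0)[::-1])),m.sum()
E
python3 - <<'E'
from h import *
latch_profile(); print(lever_angle("top"),lever_angle("side"),monitor.get_clock())
f=vision.grab_frame("top"); cv2.imwrite("pics/t1.png",cv2.resize(f["frame"][160:270,130:260],(709,600),interpolation=2)[:,:,::-1])
E
```

```text
top -0.185 40 0.4804173322755244
top -0.175 9 0.4814224155842819
top -0.165 0 
top -0.155 0 
top -0.145 0 
top -0.135 0 
top -0.125 0 
side -0.185 64 0.42683597160909814
side -0.175 202 0.4341988556561741
side -0.165 11 0.06989864768533328
side -0.155 11 0.06919832758903864
side -0.145 9 0.06680444588780977
side -0.135 19 0.06847166305311143
side -0.125 0 
(np.float64(nan), np.int64(0)) (np.float64(162.23066528753765), np.int64(171)) 7.15
  return _methods._mean(a, axis=axis, dtype=dtype,
  ret = um.true_divide(
```

View pics/t1.png

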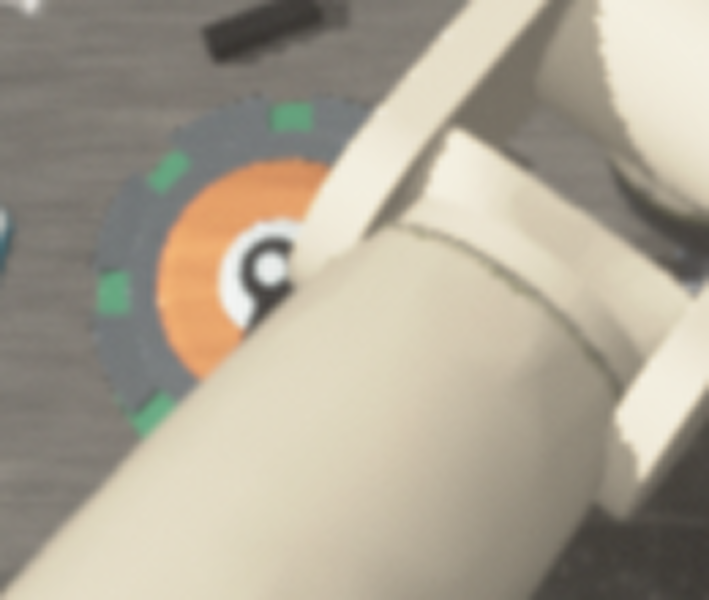

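The arm's upper face is flat at z≈0.069, so the latch is seated in its slot. Now I'll push the lever.

```bash
cat > push.py <<'E'
from h import *
C=np.array([.538,-.065])
def pose(phi,off=.018,z=.2655,r=.062):
    p=np.radians(phi); t=np.array([-np.sin(p),np.cos(p)])
    return np.r_[C+r*np.array([np.cos(p),np.sin(p)])+off*t,z], quat(p-np.pi/2)
def tang(phi):
    f=monitor.get_contact_force();p=np.radians(phi);return f[0]*np.sin(p)-f[1]*np.cos(p),f
E
python3 - <<'E'
from push import *
P,q=pose(163,.037,.34); env.reach(P,q)
P,q=pose(163,.037); print(env.movel(P,.12,frame=q,guard=10))
for phi in list(range(163,75,-8))+list(range(75,50,-4)):
    P,q=pose(phi); hit=env.movel(P,.06,frame=q,guard=28 if phi<163 else 20)
    t,f=tang(phi); print(phi,hit,round(t,1),f,monitor.get_position()[:2]-P[:2])
    if hit or t<-45: break
print(monitor.get_clock())
E
```

```text
False
163 False -3.3 [-3.556 -2.328  2.402] [-0.     0.001]
155 False -3.9 [-3.494 -2.714  1.547] [-0.     0.001]
147 False -5.3 [-3.559 -4.012  0.863] [-0.     0.001]
139 False -5.1 [-3.244 -3.947  0.734] [-0.     0.001]
131 False -5.0 [-3.197 -3.998  0.469] [-0.     0.001]
123 False -4.8 [-3.143 -3.959 -0.356] [-0.     0.001]
115 False -4.1 [-2.841 -3.568 -0.456] [-0.     0.001]
107 False -4.1 [-3.32  -3.077 -0.912] [-0.     0.001]
99 False -4.9 [-4.452 -3.358 -0.329] [-0.     0.001]
91 False -4.2 [-4.113 -2.349 -1.711] [-0.     0.001]
83 False -4.5 [-4.824 -2.391 -1.532] [-0.     0.001]
75 False -14.8 [-15.377  -0.349   2.416] [-0.002  0.001]
71 False -24.7 [-25.309   2.215   6.464] [-0.003  0.002]
67 False -33.1 [-33.135   6.597   9.673] [-0.004  0.002]
63 False -42.6 [-41.783  11.777  12.912] [-0.005  0.003]
59 False -52.1 [-50.231  17.542  16.371] [-0.006  0.004]
13.5167
```

```bash
python3 - <<'E'
from push import *
print(lever_angle("side"))
F={c:vision.grab_frame(c) for c in("side","wrist")}
a=cv2.resize(F["side"]["frame"][170:310,170:340],(700,576),interpolation=2)
cv2.imwrite("pics/s2.png",a[:,:,::-1]);print(monitor.get_contact_force(),monitor.get_ft_torque(),monitor.get_position())
E
```

```text
(np.float64(86.19092196091007), np.int64(160))
[-50.4    17.004  17.298] [2.643 7.801 0.063] [0.549 0.002 0.262]
```

View pics/s2.png

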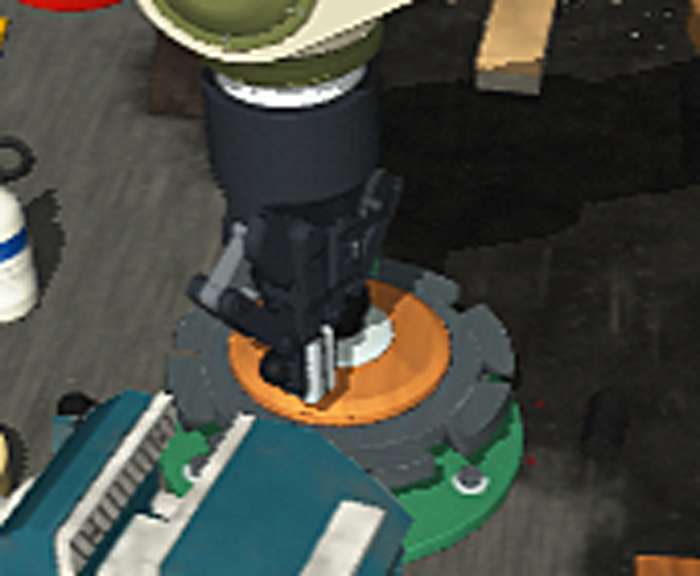

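The side view shows the fingers behind the bar with its tip near (275,370). The gripper is flexing against something stiff. I'll back off and measure the lever.

```bash
python3 - <<'E'
from push import *
P,q=pose(75,.03); env.movel(P,.1,frame=q); print("free",monitor.get_contact_force())
P,q=pose(75,.045); env.movel(P,.15,frame=q); P[2]=.36; env.movel(P,.2)
env.set_joints(np.array(monitor.get_joints())+[-.9,-.2,0,0,0,0])
print(lever_angle("side"),lever_angle("top"),monitor.get_clock())
for c in("side","top"):
    f=vision.grab_frame(c)
    for k in finder.mark_of(c,"lever_tip")[:1]: p=depthpt(f,k["location"]);print(k["p"],p,np.degrees(np.arctan2(p[1]+.065,p[0]-.538)))
    if c=="top": cv2.imwrite("pics/t3.png",cv2.resize(f["frame"][160:270,130:260],(709,600),interpolation=2)[:,:,::-1])
latch_profile()
E
```

```text
free [-0.255 -0.033 -0.001]
(np.float64(84.22855615830316), np.int64(131)) (np.float64(80.51418273513605), np.int64(134)) 16.7333
0.84 [0.547 0.017 0.114] 83.70385858597008
0.88 [0.548 0.008 0.114] 82.5081728118171
top -0.185 18 0.0706314306703766
top -0.175 17 0.0707239169665958
top -0.165 28 0.06950899134460867
top -0.155 29 0.0680370409118171
top -0.145 27 0.0669026200215747
top -0.135 17 0.05861904878472711
top -0.125 19 0.06150575060636757
side -0.185 2 0.06986329584760123
side -0.175 15 0.06999938955032536
side -0.165 11 0.06981907923001122
side -0.155 11 0.06935442122437518
side -0.145 13 0.06793050228815302
side -0.135 18 0.06758738943143186
side -0.125 0
```

View pics/t3.png

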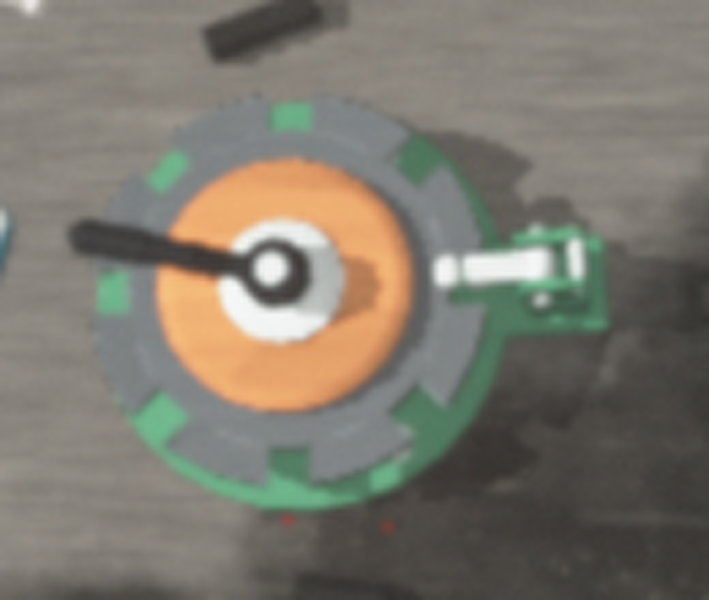

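The lever now points at about 82°, having turned about 82° (1.43 rad). The latch is still seated at (470,267), and the head hasn't moved. I'll push again at a larger radius to see whether this is really the hard stop.

```bash
python3 - <<'E'
from push import *
from scipy.spatial.transform import Rotation as R
P,q=pose(84,.04,.34,.07); env.reach(P,q)
P,q=pose(84,.04,.2655,.07); print(env.movel(P,.15,frame=q,guard=10))
def rep(s):
    g=monitor.get_position()+R.from_quat(monitor.get_ee_rot()).apply([0,0,.16]);d=g[:2]-C
    print(s,"grasp r %.3f ang %.1f lever~%.1f"%(np.hypot(*d),np.degrees(np.arctan2(d[1],d[0])),np.degrees(np.arctan2(d[1],d[0])-np.arcsin(.018/np.hypot(*d)))),g[2],monitor.get_contact_force(),monitor.get_ft_torque())
for phi in [84,80,76,72,68,64,60,56]:
    P,q=pose(phi,r=.07); h=env.movel(P,.08,frame=q,guard=60); rep(phi)
f=vision.grab_frame("side");print(finder.mark_of("side","lever_tip")[:1])
for k in finder.mark_of("side","lever_tip")[:1]: p=depthpt(f,k["location"]);print(k["p"],p,np.degrees(np.arctan2(p[1]+.065,p[0]-.538)))
vision.grab_frame("wrist"); cv2.imwrite("pics/w.png",cv2.resize(vision.grab_frame("wrist")["frame"],(780,585))[:,:,::-1])
print(monitor.get_clock())
E
```

```text
False
84 grasp r 0.072 ang 98.4 lever~84.0 0.10584750265692763 [-0.347 -0.127  0.789] [-0.013  0.006  0.027]
80 grasp r 0.073 ang 95.0 lever~80.7 0.10539884733939375 [-2.727  0.346  0.216] [-0.003  0.491 -0.01 ]
76 grasp r 0.073 ang 92.6 lever~78.4 0.10472436121301387 [-13.617   1.929   4.982] [0.337 2.106 0.018]
72 grasp r 0.074 ang 90.2 lever~76.0 0.10411368554020808 [-23.056   4.008   7.194] [0.818 3.554 0.023]
68 grasp r 0.074 ang 87.7 lever~73.7 0.10356598409038623 [-31.22    7.592  10.95 ] [1.384 4.89  0.046]
64 grasp r 0.075 ang 85.3 lever~71.3 0.10306334868623163 [-39.892  14.14   14.295] [2.205 6.248 0.046]
60 grasp r 0.075 ang 82.9 lever~69.0 0.10262458355978596 [-47.316  20.236  18.086] [3.089 7.501 0.083]
56 grasp r 0.075 ang 80.5 lever~66.6 0.10221827878516784 [-55.95   26.679  20.899] [4.135 8.723 0.068]
[{'location': [255.5, 237.9], 'p': 0.4}]
0.4 [0.552 0.024 0.125] 81.18629964081931
21.7667
```

View pics/w.png

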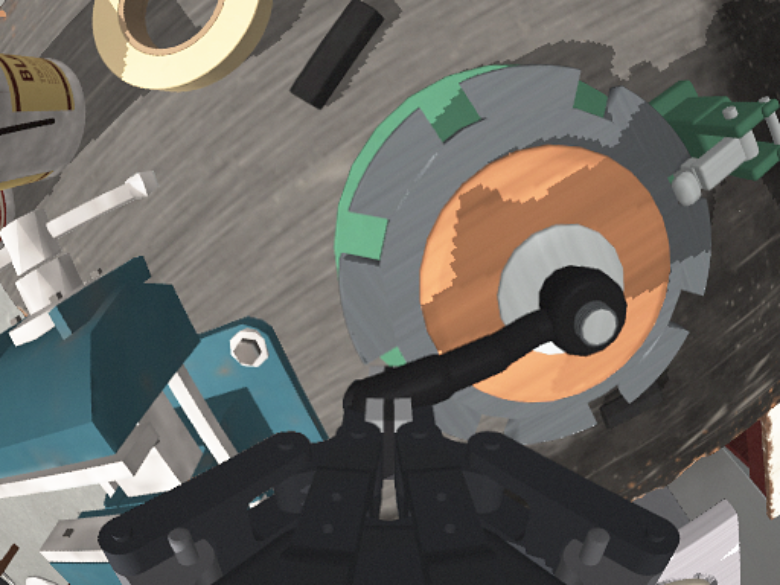

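The lever didn't move under about 4.4 N m, so this is the hard stop. The wrist view shows the bar against the pads at (390,385), clear of the vise, with the latch down at (720,170). The 80–82° end angle fits 1.75 rad of travel measured from a slot direction. I'll retreat, check and hand in.

```bash
python3 - <<'E'
from push import *
P,q=pose(80,.045,r=.07); env.movel(P,.12,frame=q); P[2]=.36; env.movel(P,.25)
env.set_joints(np.array(monitor.get_joints())+[-.9,-.2,0,0,0,0])
f=vision.grab_frame("top"); print(lever_angle("top"),monitor.get_clock())
for q in["oil_bottle","tape_roll","whetstone","charcoal_0"]: print(q,[(round(k["p"],2),np.round(k["location"])) for k in finder.mark_of("top",q)[:2]])
cv2.imwrite("pics/t4.png",cv2.resize(f["frame"][90:310,100:400],None,fx=2.6,fy=2.6,interpolation=2)[:,:,::-1])
E
```

```text
(np.float64(80.71380452478756), np.int64(132)) 24.65
oil_bottle [(0.68, array([136., 222.]))]
tape_roll [(0.87, array([139., 160.]))]
whetstone [(0.79, array([246., 354.]))]
charcoal_0 [(0.53, array([274., 193.])), (0.52, array([160., 176.]))]
```

View pics/t4.png

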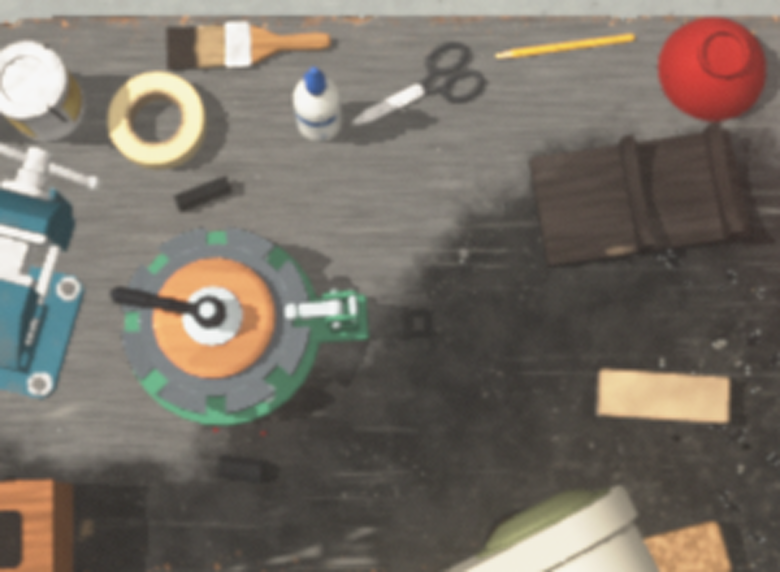

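The lever is at (160,300) at its stop, the latch is down at (320,310), and the bystanders in view haven't moved. The cup is hidden under the raised arm, which is well above it.

```bash
python3 -c "
from bench import job
print(job.hand_in())"
```

```text
the job is handed in; nothing more can be done
None
```

I handed the job in at about 25 s of robot time: the latch is down in its slot, and the lever is turned clockwise until it would not move under about 4.4 N m. I took that as fully home, though it turned about 1.43 rad, so it would have started near 0.3 rad. The bottle, tape roll, whetstone and charcoal sticks were unmoved in the last picture; the cup was hidden under the arm, so I did not recheck it.

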